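Set up the albedo test under the heat lamp

ROBOT

A 7-joint arm with a two-finger parallel gripper is mounted at the origin on the work surface. World frame = base frame: x ahead of the robot, y to its left, z up, the work surface at z = 0. Lengths are in m, angles in rad, forces in N, time in s.
With the tool pointing down it reaches from about 0.425 to 0.875 m from the base axis. Payload 8.4 kg.
Tool frame: the origin (TCP) lies at the very end of the fingers, on their centre line; the grasp point (between the pads) lies 19 mm behind it; z points along the fingers, y is the line along which they close (so a half turn about z gives the same grasp; the last joint's range is limited). The gripper opens to 87 mm and grips with 3 to 60 N. Pads are 19 mm wide; open, the fingers measure 117 mm over their backs; the gripper's body (75 mm by 190 mm) begins 51 mm behind the grasp point.
Start: joints at [-1.316, 0.333, 0.04, 1.465, -0.013, 1.343, -0.059], TCP at [0.225, 0.61, 0.223] pointing down, gripper open.
Joint ranges: [-2.58, 2.58], [-0.38, 2.09], [-1.3, 1.39], [0.25, 2.4], [-1.5, 4.64], [0.08, 2.09], [-2.65, 2.65]. Speed limits (rad/s): [2.22, 2.22, 2.79, 2.79, 3.14, 3.14, 3.14].

INTERFACE

Orientations are given as a unit quaternion [x, y, z, w].
In Python, from station import env, fingers, imaging gives the robot as it stands. Calls block until the motion is done:
- env.move_ptp(position, orientation): joint-space move of the TCP to a pose.
- env.movel(position, rotation=None, vel=0.15, force_limit=None): straight line of the TCP; rotation=None keeps the orientation; vel is the mean speed in m/s. With force_limit (N) it stops when the force on the tool has changed by that much, and returns True; else False.
- env.movej(angles): joint-space move.
- fingers.command_gripper(opening): opening from 0.0 (shut) to 1.0 (fully open); the grip force is fixed at half the most; returns when the fingers have stopped.
- env.sleep(seconds).
- env.inverse_kinematics(position, orientation): joint angles nearest the present ones, or None.
- imaging.capture(name): name is "scene" or "top" or "wrist"; returns (picture, depth): 480x640x3 uint8, blue, green, red; 480x640 float32, m along the optical axis (not along the pixel's ray), 0 where there is no reading.
- imaging.camera_params(name): a dict with "K" (3x3 intrinsics, pixels), "position" and "orientation" of the camera in the world; the wrist camera has in their place "T_tool_cam" (4x4, takes a point from camera to tool coordinates, whose origin is the TCP and whose axes are the flange's). Camera axes: x right, y down, z forward; pixel columns grow to the right and rows downward; lengths in m; the calibration is good to about 2 mm. A picture is of the moment at which its call begins: read the wrist's pose just before it. camera_params takes no time and is no camera call.
A pose or a line that the arm cannot do raises env.Unreachable and nothing moves.
- env.finish_job(): hands the job in; it is judged then, once.
Readings, each from a call of its own:
- env.read_t(): time.
- env.read_qpos(): joint angles.
- env.read_qvel(): joint speeds.
- env.read_effort(): joint torques, N m.
- env.read_ee_pos(): TCP position.
- env.read_ee_rot(): TCP orientation.
- env.read_wrist_force(): force on the tool from outside, world axes, zero at the start.
- env.read_ft_torque(): the same for the moment, N m.
- env.read_width(): opening from 0.0 (shut) to 1.0 (fully open).
- env.read_grasp_force(): force on a finger pad.
Only numpy, scipy, OpenCV 4.12 (cv2) and the standard library are available. Lean on these libraries where they do the work, as an engineer would, in place of code of your own. Each camera call takes 0.05 s, during which the arm holds its last target. There are 200 camera calls.

TASK

Set up the albedo test: move every brittle plaster casting from the green mat onto the board, upright, pale ones wholly on the black tile and dark ones wholly on the white tile, and turn and tilt the heat lamp by its handle so that it shines straight at the red mark in the middle of the board. Pinch the castings no harder than about 35 N at each finger and set them down, neither dropping them nor pressing them hard onto the tiles. Only when all that is right, switch the lamp on by pushing its lever fully over; leave the bung and the other things on the bench where they are.

Things in the scene. Friction and masses are not known exactly. Their poses are not given: they have to be found in the camera images.
- pale1: Brittle pale pink plaster casting, round: 38 mm diameter, straight side up to 24 mm, domed top at 34 mm, about 45 g. Origin at the centre of its underside, z up. Starts upright on the green mat; may be absent (None). Chips if the fingers together load it with over 75 N (37 N grip at each finger; 20 to 25 N holds it), or if pushed against a tile with over 40 N, or if dropped from over 30 mm.
- pale2: Brittle pale pink plaster casting, round: 38 mm diameter, straight side up to 24 mm, domed top at 34 mm, about 45 g. Origin at the centre of its underside, z up. Starts upright on the green mat; may be absent (None). Chips if the fingers together load it with over 75 N (37 N grip at each finger; 20 to 25 N holds it), or if pushed against a tile with over 40 N, or if dropped from over 30 mm.
- pale3: Brittle pale pink plaster casting, round: 38 mm diameter, straight side up to 24 mm, domed top at 34 mm, about 45 g. Origin at the centre of its underside, z up. Starts upright on the green mat; may be absent (None). Chips if the fingers together load it with over 75 N (37 N grip at each finger; 20 to 25 N holds it), or if pushed against a tile with over 40 N, or if dropped from over 30 mm.
- dark1: Brittle dark grey plaster casting, round: 38 mm diameter, straight side up to 24 mm, domed top at 34 mm, about 45 g. Origin at the centre of its underside, z up. Starts upright on the green mat; may be absent (None). Chips if the fingers together load it with over 75 N (37 N grip at each finger; 20 to 25 N holds it), or if pushed against a tile with over 40 N, or if dropped from over 30 mm.
- dark2: Brittle dark grey plaster casting, round: 38 mm diameter, straight side up to 24 mm, domed top at 34 mm, about 45 g. Origin at the centre of its underside, z up. Starts upright on the green mat; may be absent (None). Chips if the fingers together load it with over 75 N (37 N grip at each finger; 20 to 25 N holds it), or if pushed against a tile with over 40 N, or if dropped from over 30 mm.
- dark3: Brittle dark grey plaster casting, round: 38 mm diameter, straight side up to 24 mm, domed top at 34 mm, about 45 g. Origin at the centre of its underside, z up. Starts upright on the green mat; may be absent (None). Chips if the fingers together load it with over 75 N (37 N grip at each finger; 20 to 25 N holds it), or if pushed against a tile with over 40 N, or if dropped from over 30 mm.
- mat: Green rubber drying mat, 240 (its x) x 220 (its y) x 3 mm, fixed. Origin at the centre of its underside. Seven places on it, at x -70, 0, 70 mm and y 0, 70 mm and at x 0, y -70 mm, hold the castings and one orange rubber bung.
- bung: Orange rubber bung, 22 mm wide at the foot, 30 mm at the top, 26 mm high, standing among the castings on the mat. Not part of the job. Origin at the centre of its underside.
- black_tile: Black tile, 200 (its x) x 120 (its y) x 4 mm, fixed on the board beside the white one; which is on the left changes. Origin at the centre of its underside; its top is 4 mm higher (7 mm above the table).
- white_tile: White tile, same size and make as the black one. Origin at the centre of its underside; its top is 4 mm higher (7 mm above the table).
- board_mark (a point): Middle of the board, on the line where the two tiles meet, shown by a red disc 22 mm wide with a white centre; at the height of the tiles' tops. Axes are the board's: the tiles lie at y -60 mm and +60 mm.
- swivel (a joint): Swivel of the heat lamp's boom about the upright column, rad, grows anticlockwise seen from above, -2.1 to 0.9. Stiff (0.25 N m): it stays where it is left.
- tilt (a joint): Tilt of the lamp head about a level axis at the end of the boom, rad: 0 = the open mouth faces straight down, positive = the mouth turns outwards, away from the column, and the handle on top leans back towards it; -0.3 to 1.25. Stiff (0.3 N m): it stays where it is left.
- lamp_boom (a point): Point on the column's axis at the height of the boom (210 mm above the table); the foot of the lamp is a disc of 150 mm diameter, fixed; the column ends with a hub at 225 mm. Axes turn with the boom: x points along the boom to the head, y is the tilt axis' direction, z is up.
- lamp_head (a point): Point on the tilt axis in the middle of the lamp head, 140 mm from the column's axis along the boom. Axes turn with the head: the lamp shines along -z. Pale green bell, 112 mm across at the mouth, which is 72 mm below this point along z; the bell's top is 22 mm above it.
- lamp_handle (a point): Middle of the lamp's handle, on the head's z axis 85 mm above lamp_head: a black round bar of 12 mm diameter, 80 mm long, parallel to the tilt axis (along the head's y), held by a thin rod at each end; free between. Taken from above by fingers that close across it, it serves for both swivel and tilt; the bar can roll between the fingers.
- switch (a joint): Lamp switch: toggle lever 70 mm long on a grey block behind the board, rad: 0 = off, 1.0 = fully over, on. It leans to the off side at 0 and stays where it is left; little force is needed.
- switch_tip (a point): Middle of the red ball, 26 mm in diameter, at the end of the switch lever (its centre is 84 mm above the table at either end of the travel).
- switch_base: Grey block under the switch lever, 70 (its x) x 50 x 25 mm, fixed. Origin at the centre of its underside. The lever turns about the block's y axis 22 mm above the origin: at 0 it leans to the block's -x (ball at x -34 mm), and is pushed in +x to switch on (ball at x +34 mm).
- dish: Glass dish, 100 mm across, 16 mm high, a bystander.
- scoop: White plastic spoon lying on a printed sheet, a bystander.
- beaker: Glass beaker, 70 mm across, 90 mm high, a bystander.
- pencil: Yellow pencil, 168 mm long, 8 mm thick, lying on the table, a bystander.

How it is judged:
By the outcome, as a careful person would: the job done as asked, in the order asked, and still so for the second after the job is handed in, with the robot touching nothing.
Of pale1, pale2, pale3, dark1, dark2, dark3 only 4 to 6 are there at a start; the rules pass over those that are not, and their reading is None.
At some moment in a run one of pale1, pale2, pale3, dark1, dark2, dark3 may be knocked a few centimetres aside while the robot is not near it.
It also fails if it takes over 210 s, if anything falls off the work surface, if the arm or the gripper's body presses on something with over 40 N, if the wrist force passes 120 N, or if a joint passes its speed limit or range.

## Working session

There is one attempt and no reset: what is moved stays moved. The work goes in short steps, each a Python script; the robot and the scene stay as the last script left them, time stands still between calls to the robot, and variables do not carry over. Pictures are saved under pics/ and viewed, at most 14 in all, crops included, and the job is handed in when it is done.

```bash
ls; mkdir -p pics
python3 - <<'E'
from station import env, fingers, imaging
import cv2
for n in("scene","top"):
    p,d=imaging.capture(n); cv2.imwrite(f"pics/{n}0.png",p)
    import numpy as np; np.savez(f"pics/{n}0.npz",p=p,d=d)
    print(n,imaging.camera_params(n))
print(imaging.camera_params("wrist"), env.read_t(), env.read_ee_rot(),env.read_width())
E
```

```text
pics
scene {'K': array([[553.52908731,   0.        , 320.93259291],
       [  0.        , 553.52908731, 237.80211618],
       [  0.        ,   0.        ,   1.        ]]), 'position': array([ 1.00273984, -0.68356333,  1.09954379]), 'orientation': array([ 0.8913511 ,  0.29799662, -0.11198319, -0.32272434])}
top {'K': array([[624.97077568,   0.        , 315.61422966],
       [  0.        , 624.97077568, 237.79770044],
       [  0.        ,   0.        ,   1.        ]]), 'position': array([ 0.29702259, -0.11984455,  1.77019599]), 'orientation': array([ 0.70605405, -0.70471448,  0.0438245 , -0.05426414])}
{'K': array([[427.19372771,   0.        , 323.2750817 ],
       [  0.        , 427.19372771, 241.59476108],
       [  0.        ,   0.        ,   1.        ]]), 'T_tool_cam': array([[-5.51057587e-04, -9.52435482e-01, -3.04739806e-01,
         8.37067254e-02],
       [ 9.99999826e-01, -5.89598727e-04,  3.44466207e-05,
         7.10738815e-04],
       [-2.12482385e-04, -3.04739734e-01,  9.52435641e-01,
        -1.62687778e-01],
       [ 0.00000000e+00,  0.00000000e+00,  0.00000000e+00,
         1.00000000e+00]])} 0.1 [ 1.75991109e-01  9.84391479e-01 -7.34026986e-04 -8.60523871e-05] 1.0009761662686458
```

View pics/scene0.png

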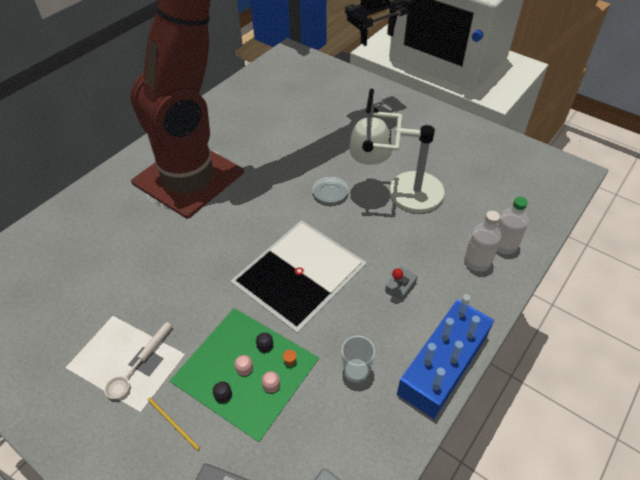

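View pics/top0.png

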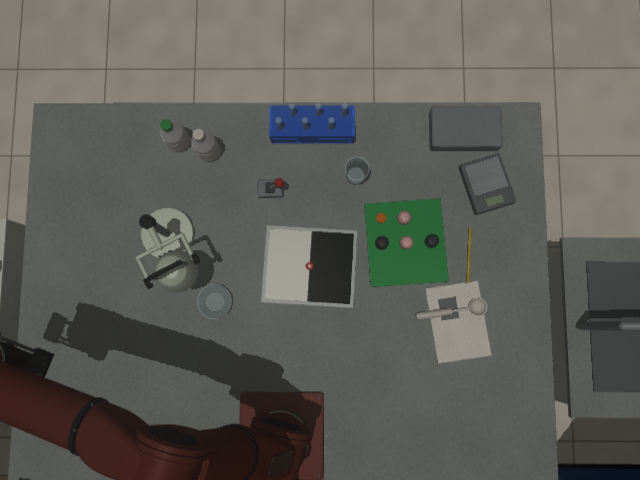

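```bash
cat > h.py <<'E'
import numpy as np, cv2
from scipy.spatial.transform import Rotation as R
from station import env, fingers, imaging
def cam(n):
    c=imaging.camera_params(n); K=np.array(c["K"])
    if n=="wrist":
        W=np.eye(4); W[:3,:3]=R.from_quat(env.read_ee_rot()).as_matrix(); W[:3,3]=env.read_ee_pos()
        T=W@np.array(c["T_tool_cam"])
        return K,T[:3,3],T[:3,:3]
    return K,np.array(c["position"]),R.from_quat(c["orientation"]).as_matrix()
def plane(C,px,z):
    K,p,M=C; r=M@np.linalg.solve(K,[px[0],px[1],1]); return p+r*(z-p[2])/r[2]
def tri(C1,a,C2,b):
    A=[];B=[]
    for (K,p,M),q in((C1,a),(C2,b)):
        r=M@np.linalg.solve(K,[q[0],q[1],1]); r/=np.linalg.norm(r)
        P=np.eye(3)-np.outer(r,r); A.append(P);B.append(P@p)
    x=np.linalg.lstsq(np.vstack(A),np.hstack(B),rcond=None)[0]
    return x,np.linalg.norm(np.vstack(A)@x-np.hstack(B))
def proj(C,X):
    K,p,M=C; v=K@(M.T@(np.asarray(X)-p)); return v[:2]/v[2]
def blobs(mask,amin=20,amax=1e9):
    n,l,s,c=cv2.connectedComponentsWithStats(mask.astype(np.uint8))
    return [(c[i],s[i,4],s[i,:4]) for i in range(1,n) if amin<=s[i,4]<=amax]
def down(yaw): # tool down, closing line (tool y) at angle yaw from world x axis
    y=np.array([np.cos(yaw),np.sin(yaw),0]); z=np.array([0,0,-1.]); x=np.cross(y,z)
    return R.from_matrix(np.c_[x,y,z]).as_quat()
def rad(q): return R.from_quat(q)
E
python3 - <<'E'
from h import *
np.set_printoptions(precision=4,suppress=True)
for n in("top","scene"):
    p=np.load(f"pics/{n}0.npz")["p"]; C=cam(n); hsv=cv2.cvtColor(p,cv2.COLOR_BGR2HSV); H,S,V=cv2.split(hsv)
    g=((H>50)&(H<75)&(S>150)).astype(np.uint8); g=cv2.morphologyEx(g,cv2.MORPH_OPEN,np.ones((3,3)))
    cs,_=cv2.findContours(g,cv2.RETR_EXTERNAL,cv2.CHAIN_APPROX_NONE); c=max(cs,key=cv2.contourArea)
    print(n,"mat",[plane(C,q,.003)[:2] for q in cv2.boxPoints(cv2.minAreaRect(c))])
    fill=np.zeros_like(g); cv2.drawContours(fill,[cv2.convexHull(c)],-1,1,-1)
    inn=(fill>0)&(g==0)
    for nm,m in(("dark",inn&(V<60)),("pale",inn&((H<12)|(H>165))&(S<150)&(V>120)),("bung",inn&(H<20)&(S>180)&(V>90))):
        for b in blobs(m): print(nm,b,plane(C,b[0],.022))
    m=((H<8)|(H>172))&(S>150)&(V>90)
    for b in blobs(m,8,400): print("red",b,"z.007",plane(C,b[0],.007),"z.084",plane(C,b[0],.084))
    for nm,m in(("white",(V>150)&(S<50)),("black",V<28)):
        m=cv2.morphologyEx(m.astype(np.uint8),cv2.MORPH_OPEN,np.ones((5,5)))
        cs,_=cv2.findContours(m,cv2.RETR_EXTERNAL,cv2.CHAIN_APPROX_NONE)
        for c in cs:
            if cv2.contourArea(c)>1500:
                r=cv2.minAreaRect(c);print(nm,r,[plane(C,q,.007)[:2] for q in cv2.boxPoints(r)])
C=cam("top")
for nm,q,z in(("foot",(167,232),.01),("hub",(148,221),.225),("hA",(148,282),.28),("hB",(181,263),.28),("block",(270,188),.025),("base",(280,440),0)):print(nm,plane(C,q,z))
C2=cam("scene")
for nm,q,z in(("foot",(417,191),.01),("hub",(427,133),.225),("handle",(371,120),.28)):print(nm,plane(C2,q,z))
print("hub",tri(C,(148,221),C2,(427,133)))
print("hA",tri(C,(148,282),C2,(368,146)),tri(C,(148,282),C2,(371,95)))
E
python3 - <<'E'
import cv2,numpy as np
a=cv2.imread('pics/scene0.png')[70:220,320:470];b=cv2.imread('pics/top0.png')[190:310,110:260]
a=cv2.resize(a,(480,480),interpolation=2);b=cv2.resize(b,(320*150//120*1,320),interpolation=2)
b=cv2.resize(b,(300,240)) if 0 else b
o=np.zeros((480,800,3),np.uint8);o[:,:400]=cv2.resize(a,(400,480)) ;o[:320,400:]=cv2.resize(b,(400,320));cv2.imwrite('pics/c1.png',o)
E
```

```text
Traceback (most recent call last):
ValueError: max() iterable argument is empty
```

View pics/c1.png

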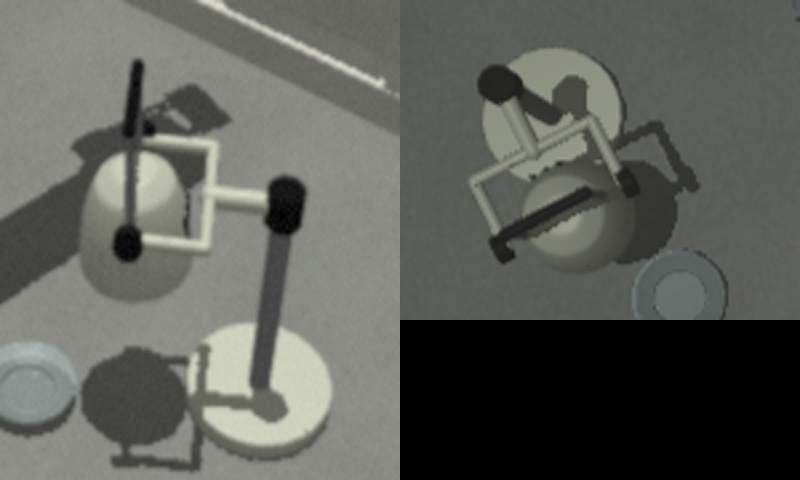

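```bash
cat > m.py <<'E'
from h import *
np.set_printoptions(precision=4,suppress=True)
for n in("top","scene"):
    p=np.load(f"pics/{n}0.npz")["p"]; C=cam(n); hsv=cv2.cvtColor(p,cv2.COLOR_BGR2HSV); H,S,V=[a.astype(int) for a in cv2.split(hsv)]
    g=((H>50)&(H<85)&(S>110)).astype(np.uint8); g=cv2.morphologyEx(g,cv2.MORPH_OPEN,np.ones((3,3)))
    cs,_=cv2.findContours(g,cv2.RETR_EXTERNAL,cv2.CHAIN_APPROX_NONE); c=max(cs,key=cv2.contourArea)
    print(n,"mat",[plane(C,q,.003)[:2] for q in cv2.boxPoints(cv2.minAreaRect(c))])
    fill=np.zeros_like(g); cv2.drawContours(fill,[cv2.convexHull(c)],-1,1,-1)
    inn=(fill>0)&(g==0)
    for nm,m in(("dark",inn&(V<50)),("pale",inn&((H<12)|(H>165))&(S<150)&(V>90)),("bung",inn&(H<20)&(S>180)&(V>60))):
        for b in blobs(m): print(nm,b[0],b[1],plane(C,b[0],.02))
    m=((H<8)|(H>172))&(S>120)&(V>70)
    for b in blobs(m,8,400): print("red",b[0],b[1],"z.007",plane(C,b[0],.007),"z.084",plane(C,b[0],.084))
    for nm,m in(("white",(V>130)&(S<50)),("black",V<28)):
        m=cv2.morphologyEx(m.astype(np.uint8),cv2.MORPH_OPEN,np.ones((5,5)))
        cs,_=cv2.findContours(m,cv2.RETR_EXTERNAL,cv2.CHAIN_APPROX_NONE)
        for c in cs:
            if cv2.contourArea(c)>1500:
                r=cv2.minAreaRect(c);print(nm,r[0],[plane(C,q,.007)[:2] for q in cv2.boxPoints(r)])
C=cam("top")
for nm,q,z in(("foot",(167,232),.01),("hub",(147.5,221),.225),("head",(172,271.2),.21),("block",(270,188),.025),("base",(280,440),0)):print(nm,plane(C,q,z))
C2=cam("scene")
print("hub",tri(C,(147.5,221),C2,(427,134)))
for a,b in(((148.6,283.8),(367.6,146)),((195.5,258.6),(374.4,110.6)),((149.4,279.3),(368,137)),((182.4,261.3),(371.8,90.3))):print(tri(C,a,C2,b))
E
python3 m.py
```

```text
top mat [array([ 0.6424, -0.232 ]), array([ 0.6604, -0.4532]), array([ 0.4221, -0.4659]), array([ 0.4043, -0.2488])]
dark [431.425  240.3917] 120 [ 0.5345 -0.4201  0.02  ]
dark [381.431  242.4483] 116 [ 0.5285 -0.2793  0.02  ]
pale [403.7328 217.1034] 116 [ 0.601  -0.3433  0.02  ]
pale [406.1261 242.1933] 119 [ 0.5293 -0.3488  0.02  ]
bung [380.75   217.5625] 64 [ 0.5997 -0.2782  0.02  ]
red [278.625 182.375] 56 z.007 [0.7049 0.0139 0.007 ] z.084 [0.6871 0.0081 0.084 ]
red [309.2258 265.8065] 31 z.007 [ 0.4633 -0.0755  0.007 ] z.084 [ 0.456  -0.0775  0.084 ]
red [241.5676 413.8378] 37 z.007 [0.0552 0.1085 0.007 ] z.084 [0.0657 0.0985 0.084 ]
red [245.3 422.3] 10 z.007 [0.0327 0.0978 0.007 ] z.084 [0.0442 0.0883 0.084 ]
red [248.7 423. ] 10 z.007 [0.0309 0.0885 0.007 ] z.084 [0.0425 0.0794 0.084 ]
red [321.6667 437.    ] 9 z.007 [-0.0051 -0.1115  0.007 ] z.084 [ 0.0081 -0.1119  0.084 ]
red [164.2917 448.0417] 48 z.007 [-0.0366  0.3181  0.007 ] z.084 [-0.022  0.299  0.084]
red [162.4792 455.2708] 48 z.007 [-0.0556  0.3224  0.007 ] z.084 [-0.0402  0.3031  0.084 ]
red [320.5263 456.0526]
[... 3767 characters left out ...]
1, -0.0649]), array([ 0.5593, -0.085 ]), array([ 0.5689, -0.1989])]
black (433.4000244140625, 27.799991607666016) [array([0.0758, 0.9415]), array([-0.0745,  1.3023]), array([0.251 , 1.3014]), array([0.3607, 0.959 ])]
foot [0.5593 0.3314 0.01  ]
hub [0.5552 0.3265 0.225 ]
head [0.43   0.2639 0.21  ]
block [0.6843 0.037  0.025 ]
base [-0.0149  0.0026  0.    ]
hub (array([0.5572, 0.3301, 0.212 ]), np.float64(0.0004414460948923338))
(array([0.3955, 0.3461, 0.0844]), np.float64(0.02146138567771376))
(array([0.4631, 0.1941, 0.3187]), np.float64(0.02327865220837551))
(array([0.404 , 0.3311, 0.1308]), np.float64(0.02189816378146432))
(array([0.4482, 0.2118, 0.3582]), np.float64(0.01503070781868171))
```

```bash
cat > s1.py <<'E'
from h import *
np.set_printoptions(precision=4,suppress=True)
C,C2=cam("top"),cam("scene")
for a,b in(((148.6,283.8),(374.4,110.6)),((195.5,258.6),(367.6,146)),((149.4,279.3),(371.8,90.3)),((182.4,261.3),(368,137))):print(tri(C,a,C2,b))
p=env.read_ee_pos(); env.movel([p[0],p[1],.45])
for i,(x,y,z) in enumerate([(.40,.27,.52),(.60,.05,.42),(.45,-.07,.42),(.5,-.34,.42)]):
    for yaw in (np.pi/2,-np.pi/2):
        if (q:=env.inverse_kinematics([x,y,z],down(yaw))) is not None: print(yaw,q); break
    env.move_ptp([x,y,z],down(yaw))
    Cw=cam("wrist"); im,d=imaging.capture("wrist"); np.savez(f"pics/w{i}.npz",p=im,d=d,K=Cw[0],pos=Cw[1],M=Cw[2]); cv2.imwrite(f"pics/w{i}.png",im)
print(env.read_t())
a=np.vstack([np.hstack([cv2.imread(f"pics/w{i}.png") for i in j]) for j in((0,1),(2,3))]); cv2.imwrite("pics/w.png",cv2.resize(a,(800,600),interpolation=3))
E
python3 s1.py
```

```text
(array([0.4008, 0.3228, 0.2156]), np.float64(0.005458634447389819))
(array([0.4625, 0.2063, 0.2098]), np.float64(0.0010732137787492814))
(array([0.4053, 0.2981, 0.2935]), np.float64(0.003202918363408246))
(array([0.451 , 0.234 , 0.2152]), np.float64(0.006647062422439933))
1.5707963267948966 [-0.9318 -0.0053  0.2455  1.257   0.0014  1.8897  0.8849]
1.5707963267948966 [-0.61    0.2262  0.5819  1.2457 -0.1247  1.7049  1.5141]
1.5707963267948966 [-0.6557 -0.1649  0.6132  1.5732  0.0954  1.7031  1.5345]
1.5707963267948966 [-0.3261  0.3893  1.2442  1.2559 -0.3735  1.7424  2.3977]
6.4583
```

View pics/w.png

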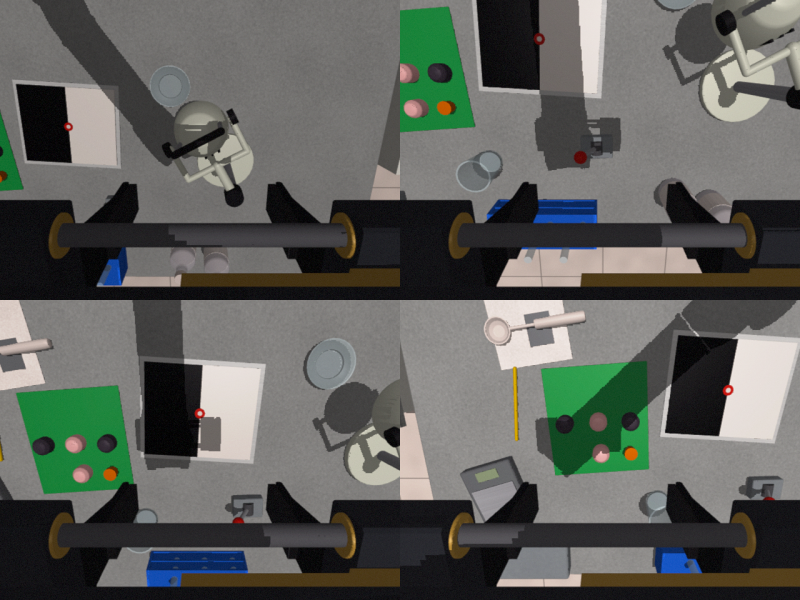

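Run:
```python
import cv2,numpy as np
a=cv2.imread('pics/w0.png')[150:350,240:420]; b=cv2.imread('pics/w1.png')[170:280,820-600:380]
o=np.zeros((600,800,3),np.uint8); o[:500,:450]=cv2.resize(a,None,fx=2.5,fy=2.5,interpolation=2); o[:220,460:780]=cv2.resize(b,None,fx=2,fy=2,interpolation=2)
cv2.imwrite('pics/c2.png',o)
```

```text
(no output)
```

View pics/c2.png

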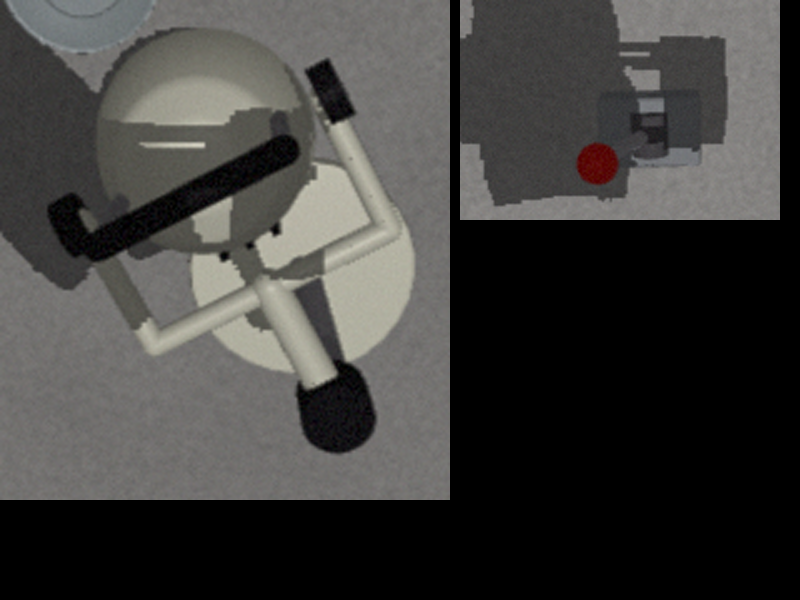

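```bash
cat > s2.py <<'E'
from h import *
np.set_printoptions(precision=4,suppress=True)
C,C2=cam("top"),cam("scene")
def cw(i): f=np.load(f"pics/w{i}.npz"); return (f["K"],f["pos"],f["M"])
W0,W1=cw(0),cw(1)
print("hub",tri(C,(147.5,221),W0,(375.2,313)),tri(C2,(427,134),W0,(375.2,313)))
for nm,a,w,s in(("pA",(148.6,283.8),(372,186.8),(374.4,110.6)),("pB",(195.5,258.6),(268,240),(367.6,146)),("hA",(149.4,279.3),(355.2,210.8),(371.8,90.3)),("hB",(182.4,261.3),(276.8,248),(368,137))):
    print(nm,tri(C,a,W0,w),tri(C2,s,W0,w))
for q in((290,216),(340,216),(340,252.5)):print("blk",plane(W1,q,.025))
print("ball",plane(W1,(288.5,251.5),.084))
for i in(0,1,2):  # foot disc
    f=np.load(f"pics/w{i}.npz")["p"]; H,S,V=[a.astype(int) for a in cv2.split(cv2.cvtColor(f,cv2.COLOR_BGR2HSV))]
    m=((H>20)&(H<45)&(S>25)&(V>150)).astype(np.uint8); cs,_=cv2.findContours(m,0,1)
    if not cs: continue
    c=max(cs,key=cv2.contourArea); P=np.array([plane(cw(i),q[0],.01)[:2] for q in c])
    # trimmed circle, r=75mm
    from scipy.optimize import least_squares
    r=least_squares(lambda o:np.hypot(*(P-o).T)-.075,[.557,.33],loss="soft_l1",f_scale=.002); print("foot",i,len(P),r.x,np.median(abs(r.fun)))
for i in (2,3,1):
    f=np.load(f"pics/w{i}.npz")["p"]; H,S,V=[a.astype(int) for a in cv2.split(cv2.cvtColor(f,cv2.COLOR_BGR2HSV))]
    W=cw(i)
    m=((H<8)|(H>172))&(S>120)&(V>60)
    for b in blobs(m,40,900): print(i,"red",b[0],b[1],plane(W,b[0],.007)[:2],plane(W,b[0],.084)[:2])
    for nm,m in(("dark",(V<40)),("pale",((H<12)|(H>165))&(S>40)&(S<150)&(V>70)),("bung",(H<20)&(S>180)&(V>60))):
        m[300:]=0
        for b in blobs(m,150,1500):
            X=plane(W,b[0],.02)
            if .38<X[0]<.68 and -.5<X[1]<-.2: print(i,nm,b[0],b[1],X)
E
python3 s2.py
```

```text
hub (array([0.5592, 0.3337, 0.2071]), np.float64(0.003026380897346801)) (array([0.557 , 0.3339, 0.2103]), np.float64(0.0027788532044837966))
pA (array([0.4009, 0.3245, 0.2066]), np.float64(0.004214460273412191)) (array([0.4025, 0.3257, 0.2154]), np.float64(0.0011535646768922304))
pB (array([0.4634, 0.2066, 0.2102]), np.float64(0.002545300980687479)) (array([0.4641, 0.207 , 0.2106]), np.float64(0.0014433056110168035))
hA (array([0.4064, 0.2987, 0.2955]), np.float64(0.005583713269467991)) (array([0.4085, 0.3002, 0.2948]), np.float64(0.0023743292761599774))
hB (array([0.4499, 0.2241, 0.2786]), np.float64(0.003095340244102086)) (array([0.4627, 0.2165, 0.2326]), np.float64(0.007927100830003662))
blk [0.6589 0.008  0.025 ]
blk [0.6588 0.0753 0.025 ]
blk [0.7108 0.076  0.025 ]
ball [0.689  0.0098 0.084 ]
foot 0 34 [0.582  0.3404] 0.0013229896723381124
foot 1 18 [0.3507 0.3659] 0.001027263651029356
foot 2 36 [ 0.5496 -0.5981] 0.0006882427056776746
2 red [318.5029 181.1637] 171 [ 0.4659 -0.0742] [ 0.4526 -0.0735]
2 red [380.9161 352.7902] 143 [0.7323 0.0217] [0.6834 0.0097]
2 dark [178.5085 2
[... 391 characters left out ...]
 red [589.8592 317.3803] 71 [0.7198 0.0616] [0.6794 0.008 ]
3 dark [365.2186 190.5553] 398 [ 0.5255 -0.2822  0.02  ]
3 dark [263.6352 200.3333] 540 [ 0.5388 -0.4179  0.02  ]
3 pale [316.9058 194.7188] 658 [ 0.5311 -0.3465  0.02  ]
3 pale [321.2476 245.0757] 634 [ 0.6018 -0.3408  0.02  ]
3 bung [368.8736 245.2331] 356 [ 0.602  -0.2748  0.02  ]
1 red [222.2938  61.8454] 194 [ 0.4655 -0.0735] [ 0.4723 -0.0567]
1 red [288.2312 251.3786] 346 [0.7155 0.003 ] [0.6889 0.0095]
1 dark [ 74.1466 117.1922] 307 [ 0.5318 -0.2626  0.02  ]
1 pale [ 13.239  117.0513] 799 [ 0.5318 -0.3395  0.02  ]
1 pale [ 25.5655 172.8933] 909 [ 0.6023 -0.3388  0.02  ]
1 bung [ 73.2191 171.7323] 493 [ 0.6007 -0.2759  0.02  ]
```

```bash
cat > pick.py <<'E'
from h import *
np.set_printoptions(precision=4,suppress=True)
MARK=np.array([.465,-.075]); th=-.05; U=np.array([np.cos(th),np.sin(th)]); V_=np.array([-U[1],U[0]])
VIEW=[.5,-.34,.42]
def detect(save=None):
    env.move_ptp(VIEW,down(np.pi/2)); env.sleep(.2)
    W=cam("wrist"); f,_=imaging.capture("wrist")
    if save: cv2.imwrite(f"pics/{save}.png",f)
    H,S,V=[a.astype(int) for a in cv2.split(cv2.cvtColor(f,cv2.COLOR_BGR2HSV))]
    out=[]
    for nm,m in(("dark",V<40),("pale",((H<12)|(H>165))&(S>40)&(S<150)&(V>60))):
        m[330:]=0
        m=cv2.morphologyEx(m.astype(np.uint8),cv2.MORPH_OPEN,np.ones((3,3)))
        for c,a,bb in blobs(m,200,1300):
            X=plane(W,c,.02)
            if .36<X[0]<.72 and -.56<X[1]<.06 and max(bb[2:])<55: out.append((nm,X[0],X[1],int(a)))
    return out
def pick_place(xy,goal,pyaw=np.pi/4,gyaw=np.pi/2):
    fingers.command_gripper(.68)
    env.move_ptp([*xy,.12],down(pyaw)); env.movel([*xy,.0065],vel=.1,force_limit=12)
    fingers.command_gripper(.35); env.sleep(.2)
    print("grip",env.read_grasp_force(),"w",env.read_width(),"z",env.read_ee_pos()[2])
    env.movel([*xy,.12],vel=.12); print("held",env.read_grasp_force(),env.read_width())
    env.move_ptp([*goal,.12],down(gyaw)); env.movel([*goal,.03],vel=.12)
    hit=env.movel([*goal,.0112],vel=.03,force_limit=6)
    print("down",hit,env.read_ee_pos(),env.read_wrist_force())
    fingers.command_gripper(.62); env.sleep(.1); env.movel([*goal,.12],vel=.15)
E
python3 - <<'E'
from pick import *
d=detect("d0"); print(d)
t=[x for x in d if x[0]=="dark" and x[2]>-.33 and x[2]<-.2]; print(t)
x=np.array([t[0][1],t[0][2]]) if t else np.array([.527,-.28])
pick_place(x, MARK+.06*V_-.05*U)
print(detect("d1"),env.read_t())
E
```

```text
[('dark', np.float64(0.5247474183056821), np.float64(-0.2836304972205451), 335), ('dark', np.float64(0.5400164498521084), np.float64(-0.4177813910275652), 506), ('pale', np.float64(0.5310867984129268), np.float64(-0.3464060472843266), 656), ('pale', np.float64(0.6019051877327762), np.float64(-0.3407866560626226), 629)]
[('dark', np.float64(0.5247474183056821), np.float64(-0.2836304972205451), 335)]
grip 30.03159868181683 w 0.42426854702409594 z 0.006685829505780706
held 29.989273524843156 0.42304788866093984
down False [ 0.4181 -0.0128  0.0112] [-0.727   0.006  -0.5279]
[('dark', np.float64(0.4192552869170203), np.float64(-0.026831114626422015), 250), ('dark', np.float64(0.538405475158751), np.float64(-0.4178023640096104), 527), ('dark', np.float64(0.707285859065897), np.float64(-0.4577155225104708), 1140), ('dark', np.float64(0.7074765125883804), np.float64(-0.21932614950479704), 1149), ('pale', np.float64(0.5310881405818589), np.float64(-0.3464933777946443), 658), ('pale', np.float64(0.6018800437684328), np.float64(-0.3407483976675962), 628)] 18.5167
```

View pics/d1.png

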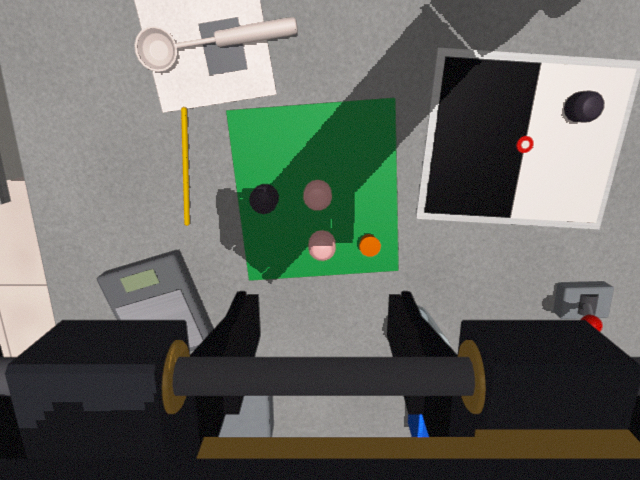

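Run:
```python
from pick import *
def near(k,p,mat=True):
    d=[x for x in detect() if x[0]==k and x[1]<.69 and x[2]<-.22 and x[3]>300]; print(d)
    d=sorted(d,key=lambda x:np.hypot(x[1]-p[0],x[2]-p[1])); return np.array(d[0][1:3])
for k,p,g in(("dark",(.538,-.418),MARK+.06*V_+.05*U),("pale",(.602,-.341),MARK-.06*V_+.05*U),("pale",(.531,-.346),MARK-.06*V_-.05*U)):
    pick_place(near(k,p),g)
detect("d2"); print(env.read_t())
```

```text
[('dark', np.float64(0.5383056223141964), np.float64(-0.4180425063205261), 528)]
grip 30.02005905902479 w 0.42331391815149993 z 0.0066957829694901175
held 29.99226995918434 0.4280648495308154
down False [ 0.518  -0.0177  0.0112] [-0.3218  0.6322  0.0591]
[('pale', np.float64(0.5310379306494709), np.float64(-0.34661940185284557), 658), ('pale', np.float64(0.6018208748324712), np.float64(-0.34062690876267915), 630)]
grip 30.013879839680158 w 0.4229066867324283 z 0.006653493780766611
held 29.992809098912403 0.42476403228252513
down False [ 0.5119 -0.1376  0.0112] [ 0.0415 -0.7342 -1.3479]
[('pale', np.float64(0.5310791452267294), np.float64(-0.3464657984200233), 652)]
grip 30.020234270923538 w 0.423958342215953 z 0.0066885848182104725
held 29.994062887126347 0.42484920312856267
down False [ 0.4121 -0.1326  0.0112] [ 0.4797 -0.1613 -0.0903]
51.525
```

View pics/d2.png

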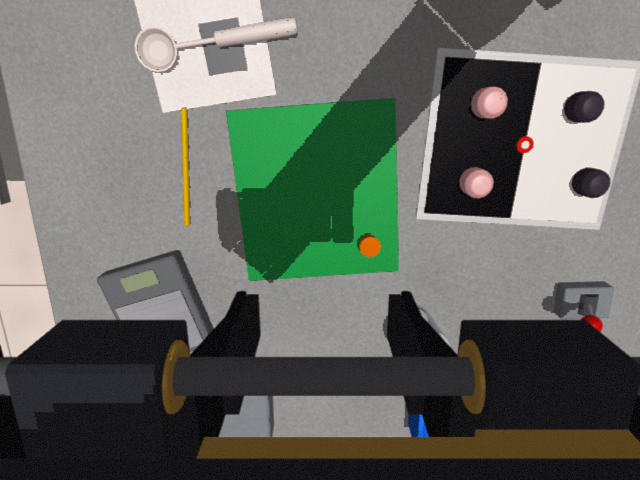

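Two pale castings stand on the black tile (489,102; 477,183) and two dark ones on the white tile (584,106; 591,183). Only the bung (370,245) is left on the mat. Next is the lamp.

```bash
cat > lamp.py <<'E'
from h import *
np.set_printoptions(precision=4,suppress=True)
COL=np.array([.557,.331]); MARK=np.array([.465,-.075])
def pose(a,t):
    r=.14-.085*np.sin(t); return [COL[0]+r*np.cos(a),COL[1]+r*np.sin(a),.21+.085*np.cos(t)-.019], down(a+np.pi)
a0,t0=np.radians(-152.6),-.05
d=MARK-COL; a1=np.arctan2(d[1],d[0]); t1=np.arctan2(np.hypot(*d)-.14,.21-.007)
E
python3 - <<'E'
from lamp import *
print(np.degrees([a0,a1]),t1,pose(a0,t0),pose(a1,t1))
fingers.command_gripper(.5)
p,q=pose(a0,t0)
env.move_ptp([.5,0,.42],q); env.move_ptp([p[0],p[1],.40],q); print(env.read_qpos())
print(env.movel(p,vel=.08,force_limit=10))
fingers.command_gripper(0.0); print("w",env.read_width()*87,env.read_grasp_force(),env.read_wrist_force())
N=9
for s in np.linspace(0,1,N+1)[1:]:
    p,q=pose(a0+s*(a1-a0),t0); env.movel(p,q,vel=.06)
print("swiv",env.read_wrist_force(),env.read_ft_torque(),env.read_width()*87)
for s in np.linspace(0,1,N+1)[1:]:
    p,q=pose(a1,t0+s*(t1-t0)); env.movel(p,q,vel=.05); print(env.read_wrist_force())
print(env.read_ee_pos(),env.read_width()*87,env.read_t(),env.read_qpos())
E
```

```text
[-152.6    -102.7677] 0.9371419228358389 ([np.float64(0.4289342026706421), np.float64(0.2646169958801872), np.float64(0.27589377213357213)], array([0.5195, 0.8545, 0.    , 0.    ])) ([np.float64(0.5411983875144464), np.float64(0.26126679707462175), np.float64(0.24132796249257513)], array([0.1112, 0.9938, 0.    , 0.    ]))
[-1.1413 -0.0247  0.497   1.5161  0.0122  1.6468 -0.1677]
False
w 10.837557836849466 29.98487777891569 [-4.1218 -2.0227  2.7044]
swiv [2.1352 2.9812 0.1229] [ 0.5601 -0.4907  0.0213] 11.095160051561747
[-0.8333 -3.1966  3.607 ]
[ 0.5218 -1.3073  3.0056]
[ 1.407  -1.4397  0.417 ]
[ 1.4667 -0.9706 -1.3219]
[ 0.8988 -2.4385 -4.6856]
[ 1.7225 -2.8867 -5.5926]
[ 1.1116 -4.7372 -6.1936]
[ 0.9941 -6.2938 -6.1662]
[ 1.115  -5.6915 -5.5131]
[0.541  0.2604 0.2409] 10.834931823406675 63.6083 [-1.0032  0.2439  0.5795  1.5881 -0.1352  1.3515  0.9396]
```

Run:
```python
from lamp import *
fingers.command_gripper(.35); p=env.read_ee_pos(); env.movel([p[0],p[1],.42],vel=.12)
for i,(x,y,z) in ((4,(.42,.2,.52)),(5,(.60,.17,.52))):
    env.move_ptp([x,y,z],down(np.pi/2)); env.sleep(.2)
    Cw=cam("wrist"); im,d=imaging.capture("wrist"); np.savez(f"pics/w{i}.npz",p=im,d=d,K=Cw[0],pos=Cw[1],M=Cw[2]); cv2.imwrite(f"pics/w{i}.png",im)
env.move_ptp([.5,-.34,.42],down(np.pi/2))
for n in("top","scene"):
    im,d=imaging.capture(n); cv2.imwrite(f"pics/{n}1.png",im); np.savez(f"pics/{n}1.npz",p=im,d=d)
print(env.read_t())
C=cam("top"),cam("scene")
X=[COL[0]+.14*np.cos(a1),COL[1]+.14*np.sin(a1),.21]; print([proj(c,X) for c in C])
o=np.zeros((600,800,3),np.uint8)
cr=lambda f,u,v,w,h,s:cv2.resize(cv2.imread(f)[v:v+h,u:u+w],None,fx=s,fy=s,interpolation=2)
o[:300,:400]=cr("pics/top1.png",110,190,160,120,2.5); o[300:,:400]=cr("pics/scene1.png",320,80,160,120,2.5)
o[:300,400:]=cr("pics/w4.png",140,80,320,240,1.25); o[300:,400:]=cr("pics/w5.png",240,60,320,240,1.25)
cv2.imwrite("pics/c3.png",o)
```

```text
69.9083
[array([200.676 , 233.3779]), array([386.7191, 159.1813])]
```

View pics/c3.png

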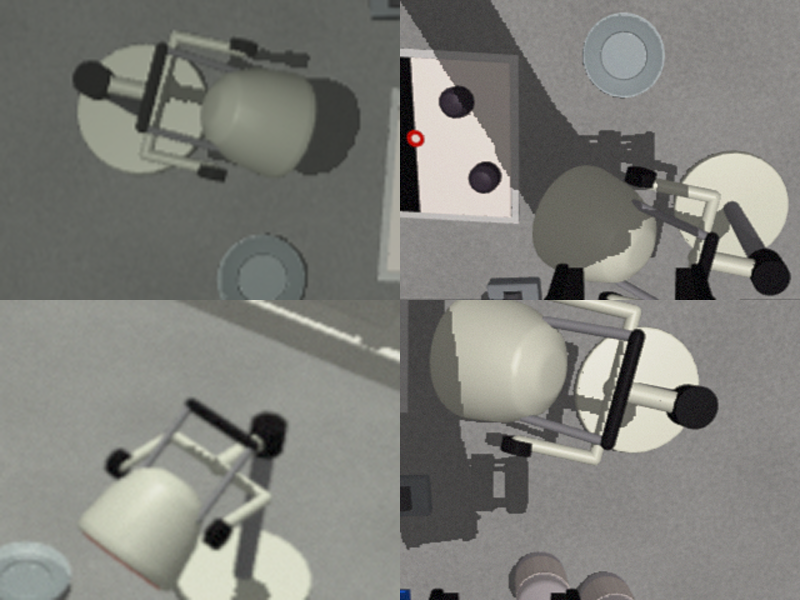

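```bash
cat > s3.py <<'E'
from lamp import *
C,C2=cam("top"),cam("scene"); f=np.load("pics/w5.npz"); W=(f["K"],f["pos"],f["M"])
P1=tri(C,(207.2,208.4),W,(333.6,176)),tri(C2,(406.8,173.2),W,(333.6,176)); P2=tri(C,(194.8,259.2),C2,(368,144.8)); 
H1=tri(C,(175.2,209.2),W,(406.4,175.2)); H2=tri(C,(167.2,242),W,(430.4,88)),tri(C2,(396,122),W,(430.4,88))
for n,x in(("P1",P1),("P2",P2),("H1",H1),("H2",H2)):print(n,x)
p=(P1[0][0]/2+P1[1][0]/2+P2[0])/2; h=(H1[0]+H2[0][0]/2+H2[1][0]/2)/2; ax=p-h
print("head",p,"handle",h,np.linalg.norm(ax),"hits",p+ax*(.007-p[2])/ax[2],"mark",MARK)
print("expected head",COL+.14*np.array([np.cos(a1),np.sin(a1)]), "piv ang",np.degrees(np.arctan2(*(P1[1][0]-P2[0])[1::-1])),np.degrees(a1)+90)
E
python3 s3.py
```

```text
P1 ((array([0.5943, 0.1836, 0.1894]), np.float64(0.00016224788112630594)), (array([0.5902, 0.1825, 0.2099]), np.float64(0.0014683181519079553)))
P2 (array([0.4614, 0.2082, 0.2115]), np.float64(0.002149474853741547))
H1 (array([0.5991, 0.2753, 0.1523]), np.float64(0.00024806592736598446))
H2 ((array([0.5002, 0.2744, 0.2369]), np.float64(0.0035660645967514706)), (array([0.4997, 0.271 , 0.2594]), np.float64(0.0017057799969093749)))
head [0.5268 0.1956 0.2056] handle [0.5496 0.274  0.2002] 0.08178984258804965 hits [1.3709 3.1049 0.007 ] mark [ 0.465 -0.075]
expected head [0.5261 0.1945] piv ang -11.282681513667788 -12.767663144682885
```

```bash
cat >> s3.py <<'E'
print("----")
T=np.load("pics/w5.npz")
e=[pose(a1,t1)[0]]
for z in(.255,.26,.265):
    m=[(plane(c,u,z)+plane(c,v,z))/2 for c,u,v in((W,(430.4,88),(406.4,175.2)),(C,(175.2,209.2),(167.2,242)))]
    print(z,*m)
# bar by dark mask in w5
H,S,V=[a.astype(int) for a in cv2.split(cv2.cvtColor(T["p"],cv2.COLOR_BGR2HSV))]
m=(V<45); m[220:]=0
for c,a,bb in blobs(m,150,5000):
    q=plane(W,c,.2605); print(c,a,bb,q)
d=T["d"]; ys,xs=np.mgrid[0:480,0:640]; sel=m&(xs>398)&(xs<440)&(ys>80)&(ys<185)&(d>0)
r=np.c_[xs[sel],ys[sel],np.ones(sel.sum())]@np.linalg.inv(W[0]).T*d[sel][:,None]; X=r@W[2].T+W[1]
X=X[(X[:,2]>.24)&(X[:,2]<.285)]
print(len(X),"bar mean",X.mean(0),"z med",np.median(X[:,2]),"span",np.ptp(X,axis=0)); print("expected bar",e[0])
u,s,v=np.linalg.svd(X-X.mean(0),full_matrices=False); print("bar dir",np.degrees(np.arctan2(v[0,1],v[0,0])))
E
python3 s3.py | sed -n '/----/,$p'
```

```text
----
0.255 [0.5418 0.2638 0.255 ] [0.5389 0.2587 0.255 ]
0.26 [0.5415 0.2627 0.26  ] [0.5381 0.2575 0.26  ]
0.265 [0.5412 0.2616 0.265 ] [0.5373 0.2562 0.265 ]
[197.0688  36.6316] 247 [179  19  29  28] [0.4574 0.0576 0.2605]
[361.0428  48.9664] 327 [348  41  28  17] [0.4674 0.2057 0.2605]
[417.5963 131.4037] 1018 [401  84  34  96] [0.5401 0.2621 0.2605]
[220.5746 103.4451] 355 [205  91  26  25] [0.5147 0.0746 0.2605]
[474.8556 145.2327] 997 [454 128  40  35] [0.5531 0.3186 0.2605]
[331.9098 177.2744] 266 [321 169  24  17] [0.5843 0.18   0.2605]
1017 bar mean [0.5401 0.2602 0.2689] z med 0.2690802873588784 span [0.0873 0.0261 0.0088]
expected bar [np.float64(0.5411983875144464), np.float64(0.26126679707462175), np.float64(0.24132796249257513)]
bar dir -12.138433158532106
```

```bash
cat > s4.py <<'E'
from lamp import *
for i in(4,5):
    f=np.load(f"pics/w{i}.npz"); W=(f["K"],f["pos"],f["M"]); d=f["d"]; V=cv2.cvtColor(f["p"],cv2.COLOR_BGR2HSV)[...,2].astype(int)
    ys,xs=np.mgrid[0:480,0:640]; X=(np.dstack([xs,ys,np.ones_like(xs)])@np.linalg.inv(W[0]).T*d[...,None])@W[2].T+W[1]
    ok=d>0
    hub=ok&(np.hypot(X[...,0]-COL[0],X[...,1]-COL[1])<.03)&(X[...,2]>.2)&(V<50)
    print(i,"hub n",hub.sum(),X[hub].mean(0),np.percentile(X[hub][:,2],[50,90,98]))
    tb=ok&(abs(X[...,2])<.01)&(X[...,0]<.45)&(X[...,1]>.05); print("table z",np.median(X[tb][:,2]),tb.sum())
    # rim/bar: top line of bar
    bar=ok&(X[...,2]>.24)&(X[...,2]<.29)&(V<50)&(np.hypot(X[...,0]-.541,X[...,1]-.261)<.06); B=X[bar]
    print("bar",len(B),B.mean(0),np.percentile(B[:,2],[10,50,90,98]))
    # bell surface -> fit axis: project bell points to head frame, symmetric? fit cone axis by normals
    bell=ok&(V>80)&(np.hypot(X[...,0]-.515,X[...,1]-.15)<.09)&(X[...,2]>.12)&(X[...,2]<.26); print("bell",bell.sum())
    np.save(f"pics/bell{i}.npy",X[bell])
B=np.vstack([np.load(f"pics/bell{i}.npy") for i in(4,5)]); print(B.min(0),B.max(0))
E
python3 s4.py
```

```text
4 hub n 846 [0.5527 0.3317 0.2226] [0.2253 0.2264 0.2271]
table z 0.0005509499509189775 72697
bar 278 [0.5113 0.2666 0.2688] [0.2669 0.2691 0.2704 0.271 ]
bell 7242
5 hub n 998 [0.5563 0.3313 0.2243] [0.2253 0.2266 0.227 ]
table z 0.000568588887545185 21785
bar 1042 [0.54   0.2602 0.2689] [0.2672 0.2691 0.2705 0.2713]
bell 9936
[0.4537 0.1078 0.158 ] [0.5925 0.2385 0.2461]
```

```bash
cat > s5.py <<'E'
from lamp import *
from scipy.optimize import least_squares
import sys
B=np.vstack([np.load(f"pics/bell{i}.npy") for i in map(int,sys.argv[1:])]); 
COLm=np.array([.5565,.331])
# keep bell only: within 60 mm of nominal axis and from 15 mm above to 72 below head
def frame(a,t): return np.array([np.sin(t)*np.cos(a),np.sin(t)*np.sin(a),-np.cos(t)])
def hd(a): return np.array([*(COLm+.14*np.array([np.cos(a),np.sin(a)])),.211])
def sr(B,p,d): v=B-p; s=v@d; return s,np.linalg.norm(v-np.outer(s,d),axis=1)
s,r=sr(B,hd(a1),frame(a1,t1)); k=(s>-15e-3)&(s<.068)&(r<.062)&(r>.02); B=B[k][::5]; print(len(B))
def res(x,mode):
    a,t=x[:2]; p=hd(a)+(np.array([x[2]*np.sin(a),-x[2]*np.cos(a),x[3]]) if mode else 0)
    s,r=sr(B,p,frame(a,t)); c=np.polynomial.chebyshev.chebfit(s*20,r,6); return 1e3*(r-np.polynomial.chebyshev.chebval(s*20,c))
for mode in(0,1):
    f=least_squares(res,[a1,t1-.03,0,0],args=(mode,),loss="soft_l1",x_scale=[.01,.01,.001,.001]); 
    print(mode,np.degrees(f.x[0]),np.degrees(a1),"tilt",f.x[1],"want",t1,f.x[2:],"rms mm",np.median(abs(res(f.x,mode))))
    p=hd(f.x[0])+(np.array([f.x[2]*np.sin(f.x[0]),-f.x[2]*np.cos(f.x[0]),f.x[3]]) if mode else 0);d=frame(*f.x[:2]); print("hits",p+d*(.008-p[2])/d[2])
E
python3 s5.py 5; python3 s5.py 4;python3 s5.py 4 5
```

```text
1577
0 -102.35645402569725 -102.76766314468288 tilt 0.8371177113352115 want 0.9371419228358389 [0. 0.] rms mm 0.697531121284005
hits [ 0.4784 -0.0257  0.008 ]
1 -102.65371245848772 -102.76766314468288 tilt 0.9656197454258086 want 0.9371419228358389 [-0.0009 -0.0068] rms mm 0.62443568845158
hits [ 0.4646 -0.0825  0.008 ]
1175
0 -102.27143992777239 -102.76766314468288 tilt 0.8372027767304091 want 0.9371419228358389 [0. 0.] rms mm 0.6492972207911701
hits [ 0.4789 -0.0259  0.008 ]
1 -103.54298220257233 -102.76766314468288 tilt 0.9381244701280869 want 0.9371419228358389 [-0.0039 -0.0056] rms mm 0.6248840902298505
hits [ 0.4645 -0.0678  0.008 ]
2752
0 -102.33338868084668 -102.76766314468288 tilt 0.8394723007285663 want 0.9371419228358389 [0. 0.] rms mm 0.6854486998801868
hits [ 0.4783 -0.0268  0.008 ]
1 -103.09987777235193 -102.76766314468288 tilt 0.9501361889141146 want 0.9371419228358389 [-0.0023 -0.006 ] rms mm 0.6320761805684999
hits [ 0.4646 -0.0743  0.008 ]
```

```bash
cat > prof.py <<'E'
from lamp import *
import sys
def prof(i,a):
    f=np.load(f"pics/w{i}.npz"); W=(f["K"],f["pos"],f["M"]); d=f["d"]
    ys,xs=np.mgrid[0:480,0:640]; X=(np.dstack([xs,ys,np.ones_like(xs)])@np.linalg.inv(W[0]).T*d[...,None])@W[2].T+W[1]
    v=X[...,:2]-COL; h=v@[np.cos(a),np.sin(a)]; l=v@[-np.sin(a),np.cos(a)]; z=X[...,2]
    k=(d>0)&(abs(l)<.006)&(z>.1)&(h>.02)&(h<.3); return h[k],z[k]
if __name__=="__main__":
    for i in map(int,sys.argv[1:]):
        h,z=prof(i,a1); b=np.round(h/.006).astype(int)
        print(i,[(round(6*int(j)),round(1e3*np.median(z[b==j]),1)) for j in np.unique(b)], "hmax",1e3*np.percentile(h,99.5))
        for t in(.85,.9,.9371): print(t,"rim top h,z",140+72*np.sin(t)+56*np.cos(t),210-72*np.cos(t)+56*np.sin(t))
E
python3 prof.py 4 5
```

```text
4 [(18, np.float64(218.8)), (24, np.float64(218.9)), (30, np.float64(218.8)), (36, np.float64(219.0)), (42, np.float64(219.1)), (48, np.float64(218.8)), (54, np.float64(219.0)), (66, np.float64(218.9)), (72, np.float64(217.4)), (78, np.float64(213.3)), (108, np.float64(207.2)), (114, np.float64(213.8)), (120, np.float64(223.2)), (126, np.float64(229.8)), (132, np.float64(235.6)), (138, np.float64(239.2)), (144, np.float64(241.4)), (150, np.float64(243.2)), (156, np.float64(244.1)), (162, np.float64(243.2)), (168, np.float64(241.4)), (174, np.float64(239.7)), (180, np.float64(237.9)), (186, np.float64(235.4)), (192, np.float64(232.0)), (198, np.float64(228.5)), (204, np.float64(225.1)), (210, np.float64(221.7)), (216, np.float64(218.2)), (222, np.float64(213.9)), (228, np.float64(209.6))] hmax 225.73461347633452
0.85 rim top h,z 231.05124533966008 204.55291618413767
0.9 rim top h,z 231.209695716336 209.11038922365123
0.9371 rim top h,z 231.1799289362702 212.4941048848669
5 [(18, np.float64(218.5)), (24, np.float64(218.6)), (30, np.float64(218.8)), (36, np.float64(219.0)), (42, np.floa
[... 169 characters left out ...]
 np.float64(214.4)), (120, np.float64(223.4)), (126, np.float64(229.7)), (132, np.float64(235.7)), (138, np.float64(239.0)), (144, np.float64(241.5)), (150, np.float64(243.2)), (156, np.float64(244.1)), (162, np.float64(242.9)), (168, np.float64(241.2)), (174, np.float64(239.6)), (180, np.float64(238.0)), (186, np.float64(235.6)), (192, np.float64(232.2)), (198, np.float64(228.5)), (204, np.float64(224.9)), (210, np.float64(221.5)), (216, np.float64(218.1)), (222, np.float64(213.4)), (228, np.float64(208.9))] hmax 225.44452996837933
0.85 rim top h,z 231.05124533966008 204.55291618413767
0.9 rim top h,z 231.209695716336 209.11038922365123
0.9371 rim top h,z 231.1799289362702 212.4941048848669
```

```bash
cat > adj.py <<'E'
from lamp import *
import sys
def adjust(tc,tn,n=4):
    fingers.command_gripper(.4)
    p,q=pose(a1,tc); env.move_ptp([p[0],p[1],.42],q); print(env.movel(p,vel=.08,force_limit=8))
    fingers.command_gripper(0.); print(env.read_wrist_force(),env.read_ee_pos()-np.array(p))
    for s in np.linspace(0,1,n+1)[1:]:
        p,q=pose(a1,tc+s*(tn-tc)); env.movel(p,q,vel=.03)
    env.sleep(.3); print(env.read_wrist_force(),env.read_ee_pos()-np.array(p))
    fingers.command_gripper(.35); env.movel([p[0],p[1],.42],vel=.12)
    for i,(x,y,z) in ((6,(.42,.2,.52)),(7,(.60,.17,.52))):
        env.move_ptp([x,y,z],down(np.pi/2)); env.sleep(.3)
        Cw=cam("wrist"); im,d=imaging.capture("wrist"); np.savez(f"pics/w{i}.npz",p=im,d=d,K=Cw[0],pos=Cw[1],M=Cw[2]); cv2.imwrite(f"pics/w{i}.png",im)
    print(env.read_t())
adjust(*map(float,sys.argv[1:]))
E
python3 adj.py .887 .955; python3 prof.py 6 7; sed 's/for i in(4,5)/for i in(6,7)/' s4.py > s4b.py; python3 s4b.py
```

```text
False
[2.6543 4.9897 2.4643] [0.0003 0.0012 0.0005]
[-1.9996  3.4368  6.5794] [0.0002 0.0007 0.0011]
81.15
6 [(18, np.float64(218.4)), (24, np.float64(218.7)), (30, np.float64(218.8)), (36, np.float64(218.8)), (42, np.float64(218.9)), (48, np.float64(218.7)), (54, np.float64(220.0)), (66, np.float64(219.2)), (72, np.float64(217.0)), (78, np.float64(213.0)), (108, np.float64(207.4)), (114, np.float64(213.4)), (120, np.float64(222.4)), (126, np.float64(230.1)), (132, np.float64(236.5)), (138, np.float64(240.0)), (144, np.float64(242.0)), (150, np.float64(244.2)), (156, np.float64(244.7)), (162, np.float64(243.6)), (168, np.float64(242.5)), (174, np.float64(240.9)), (180, np.float64(239.7)), (186, np.float64(237.4)), (192, np.float64(234.2)), (198, np.float64(230.9)), (204, np.float64(228.2)), (210, np.float64(224.7)), (216, np.float64(221.7)), (222, np.float64(217.1)), (228, np.float64(213.6))] hmax 225.6601674242659
0.85 rim top h,z 231.05124533966008 204.55291618413767
0.9 rim top h,z 231.209695716336 209.11038922365123
0.9371 rim top h,z 231.1799289362702 212.4941048848669
7 [(18, n
[... 653 characters left out ...]
0.7)), (204, np.float64(227.8)), (210, np.float64(224.3)), (216, np.float64(221.2)), (222, np.float64(217.3)), (228, np.float64(212.7))] hmax 225.71456957246053
0.85 rim top h,z 231.05124533966008 204.55291618413767
0.9 rim top h,z 231.209695716336 209.11038922365123
0.9371 rim top h,z 231.1799289362702 212.4941048848669
6 hub n 837 [0.5528 0.3316 0.2226] [0.2252 0.2265 0.2272]
table z 0.0005290949218008656 72651
bar 310 [0.5136 0.2686 0.2655] [0.2633 0.2658 0.2671 0.2678]
bell 7240
7 hub n 1003 [0.5562 0.3312 0.2242] [0.2253 0.2265 0.2272]
table z 0.0005197050499095024 21641
bar 1044 [0.5405 0.2625 0.2655] [0.2635 0.2657 0.2671 0.2679]
bell 9984
[0.4552 0.1076 0.1616] [0.5922 0.2379 0.247 ]
```

```bash
cat > s6.py <<'E'
from lamp import *
from scipy.optimize import least_squares
def frame(a,t): return np.array([np.sin(t)*np.cos(a),np.sin(t)*np.sin(a),-np.cos(t)])
def go(ids,bar):
    bar=np.array(bar); B=np.vstack([np.load(f"pics/bell{i}.npy") for i in ids])-[0,0,.001]
    def sr(x): v=B-bar; d=frame(*x); s=v@d; return s,np.linalg.norm(v-np.outer(s,d),axis=1)
    s,r=sr([a1,t1]); B=B[(s>.066)&(s<.153)&(r<.062)&(r>.015)][::5]
    def res(x): s,r=sr(x); P=np.polynomial.chebyshev; u=s*25-2.7; return 1e3*(r-P.chebval(u,P.chebfit(u,r,7)))
    f=least_squares(res,[a1,t1],loss="soft_l1",x_scale=.01); d=frame(*f.x); h=bar+.085*d
    print(ids,np.degrees(f.x[0]),f.x[1],np.median(abs(res(f.x))),"head",h,"hits",h+d*(.007-h[2])/d[2])
go((4,5),(.540,.2602,.2635)); go((6,7),(.5405,.2625,.260)); go((6,),(.5405,.2625,.260)); go((7,),(.5405,.2625,.260));go((6,7),(.5405,.2625,.262))
E
python3 s6.py
```

```text
(4, 5) -101.6710163008671 0.8727815062390949 0.7800184966476817 head [0.5268 0.1964 0.2089] hits [ 0.4781 -0.0392  0.007 ]
(6, 7) -101.69400196956245 0.9225506791603743 0.7772057693880806 head [0.5268 0.1961 0.2087] hits [ 0.4728 -0.0646  0.007 ]
(6,) -101.35070722728685 0.9198501499016506 0.7722062633454887 head [0.5272 0.1962 0.2085] hits [ 0.4751 -0.0632  0.007 ]
(7,) -101.86439093179051 0.9189352494804652 0.8303516027857727 head [0.5266 0.1964 0.2084] hits [ 0.4723 -0.0619  0.007 ]
(6, 7) -101.66513069535985 0.9086337903841132 0.770182588051508 head [0.5269 0.1968 0.2097] hits [ 0.4744 -0.0578  0.007 ]
```

Run:
```python
from pick import *
detect("d3"); print(env.read_t())
```

```text
83.3167
```

View pics/d3.png

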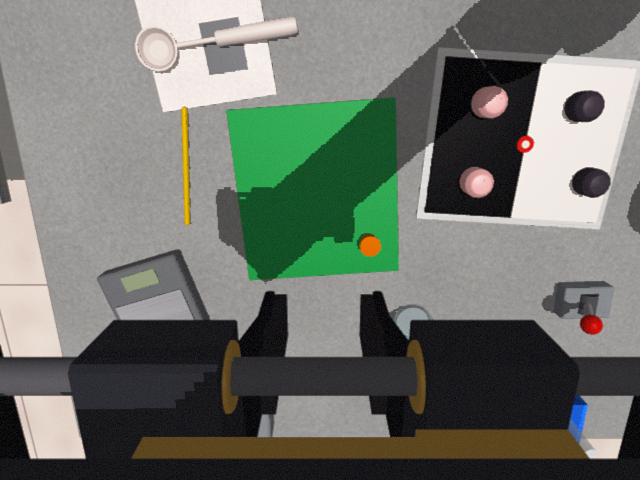

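The board is unchanged: all four castings are upright on their correct tiles. The switch ball is at (591,325), still off. Pushing the lever now.

Run:
```python
from h import *
np.set_printoptions(precision=4,suppress=True)
fingers.command_gripper(0.)
q=down(0.0)
if env.inverse_kinematics([.688,-.05,.2],q) is None: q=down(np.pi)
env.move_ptp([.688,-.05,.2],q); print(env.read_qpos())
env.movel([.688,-.05,.074],vel=.12,force_limit=10)
print(env.movel([.688,.072,.074],vel=.05,force_limit=12),env.read_ee_pos(),env.read_wrist_force())
p=env.read_ee_pos(); env.movel([p[0],p[1]-.03,.074]); env.movel([p[0],p[1]-.03,.25])
env.move_ptp([.5,-.34,.42],down(np.pi/2)); env.sleep(.3)
W=cam("wrist"); f,_=imaging.capture("wrist"); s,_=imaging.capture("scene"); t,_=imaging.capture("top")
print([proj(W,(.687,.0775,.084)),proj(cam("top"),(.687,.0775,.084))],env.read_t())
o=np.zeros((600,800,3),np.uint8); o[:240,:400]=f[40:280:,:][:, 240:640]; o[240:600,:480]=s[70:430,130:610]; o[:280,480:800]=cv2.resize(t[160:300,150:310],None,fx=2,fy=2)
cv2.imwrite("pics/f.png",o)
```

```text
[-0.7639  0.8048  1.3476  1.4261 -0.781   1.5122  0.5476]
True [0.6877 0.0504 0.0736] [-0.4056 -3.0252  2.0852]
[array([642.7546, 322.5014]), array([253.5132, 182.4066])] 92.6083
```

View pics/f.png

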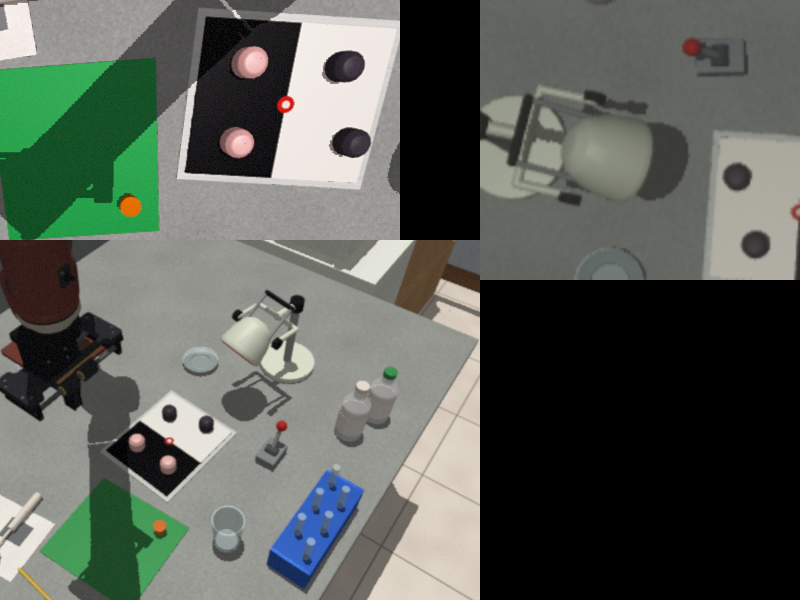

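```bash
cat > ball.py <<'E'
from h import *
for n in("top","scene"):
    p,_=imaging.capture(n); H,S,V=[a.astype(int) for a in cv2.split(cv2.cvtColor(p,cv2.COLOR_BGR2HSV))]
    for b in blobs(((H<8)|(H>172))&(S>120)&(V>70),8,400):
        X=plane(cam(n),b[0],.084)
        if .6<X[0]<.75 and -.05<X[1]<.15: print(n,b[0],b[1],X)
E
python3 ball.py
```

```text
top [255.5        183.28571429] 56 [0.684515  0.0719621 0.084    ]
scene [411.2962963 255.4691358] 81 [0.68432635 0.07330108 0.084     ]
```

```bash
python3 - <<'E'
from h import *
np.set_printoptions(precision=4,suppress=True)
q=down(0.0)
env.move_ptp([.687,.01,.2],q); env.movel([.687,.01,.074],vel=.12,force_limit=10)
env.movel([.687,.045,.074],vel=.05,force_limit=20)
print(env.movel([.687,.066,.074],vel=.02,force_limit=22),env.read_ee_pos(),env.read_wrist_force())
p=env.read_ee_pos(); env.movel([p[0],p[1]-.03,.074]); env.movel([p[0],p[1]-.03,.25])
env.move_ptp([.5,-.34,.42],down(np.pi/2)); env.sleep(.3); print(env.read_t())
E
python3 ball.py
```

```text
True [0.6868 0.0506 0.074 ] [ 0.4895 -2.907   0.341 ]
100.8667
top [255.5        183.28571429] 56 [0.684515  0.0719621 0.084    ]
scene [411.2962963 255.4691358] 81 [0.68432635 0.07330108 0.084     ]
```

Run:
```python
from h import *
f,_=imaging.capture("wrist"); cv2.imwrite("pics/d4.png",f)
g=cv2.imread("pics/d3.png"); d=cv2.absdiff(f,g).max(2)
m=cv2.morphologyEx((d>45).astype(np.uint8),cv2.MORPH_OPEN,np.ones((3,3))); m[320:]=0
print([(b[0].round(),b[1]) for b in blobs(m,15)])
```

```text
[(array([457.,   9.]), np.int32(517)), (array([580.,  33.]), np.int32(3420)), (array([380.,  82.]), np.int32(2864)), (array([489.,  95.]), np.int32(266)), (array([400., 161.]), np.int32(1136)), (array([256., 189.]), np.int32(48)), (array([319., 239.]), np.int32(21)), (array([273., 307.]), np.int32(732)), (array([323., 306.]), np.int32(1326)), (array([373., 307.]), np.int32(734)), (array([548., 303.]), np.int32(144)), (array([606., 303.]), np.int32(77)), (array([570., 306.]), np.int32(115)), (array([625., 315.]), np.int32(180)), (array([590., 317.]), np.int32(77))]
```

Shadow differences make this comparison unclear, so I'm looking once more.

View pics/d4.png

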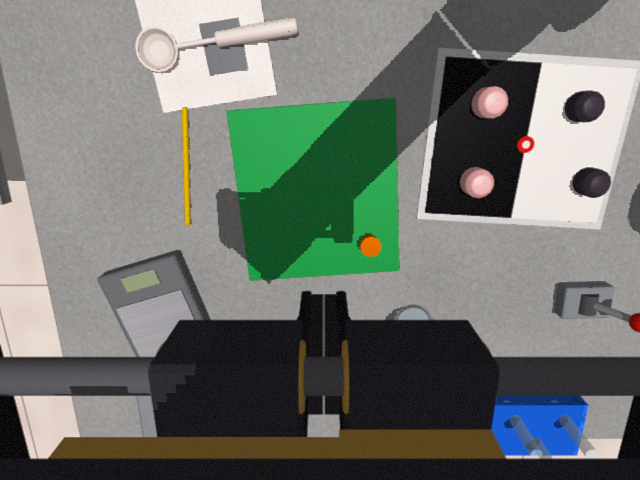

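The castings are still in place at (489,102), (477,183), (585,106) and (591,183). The lever is over, with its ball at (636,322), and the bung is untouched.

```bash
python3 -c "
from station import env
print(env.finish_job())"
```

```text
the job is handed in; nothing more can be done
None
```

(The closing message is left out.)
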